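Open the safety-cap bottle of a water test kit

TASK

Get the water test ready. First move the stirring rod from its parking hole in the wooden stand into the narrow glass vial in the same stand, pushed all the way down until its collar sits on the vial's rim, and let go of it. Then press the bottle's push-and-turn safety cap down, keep it pressed while you twist it anticlockwise until it comes free, and lift it off; the job ends while you still hold the cap in the gripper, level, about 6 cm straight above the open bottle, with the rod still in the vial and the honey jar, mug and garlic left where they stand.

Things in the scene. Friction and masses are not known exactly. Their poses are not given: they have to be found in the camera images.
- rod_grip (a point): Middle of the loose stirring rod's white round grip (12 mm thick, 44 mm long), on its axis, 96 mm above the rod's lower tip. Below the grip a collar 23 mm wide, 4 mm thick, then a glass shaft 7 mm thick, 70 mm long. The point is 26 mm above the collar's underside. z up along the rod. It stands in the parking hole, tip 35 mm deep. About 30 g.
- vial_mouth (a point): centre of the rim of the glass vial that stands fixed in the wooden stand: rim 25 mm wide outside, flaring down within 8 mm to a bore 11 mm wide, 75 mm deep from the rim; the rim lies 43 mm above the stand's top. With the rod fully home its collar rests on the rim and the rod's grip point is 26 mm above this point. Axes as the stand's.
- stand: wooden stand, fixed, 60 x 120 x 45 mm (x, y, z), on the wooden board over the hob; origin at the centre of its underside. Vial axis at y = +35 mm, rod's parking hole at y = -35 mm, along the stand's own y axis.
- bottle: White plastic bottle wedged in a wooden caddy 84 x 84 mm, 40 mm high; fixed. Origin under the caddy's centre, on the board; z up, the bottle's axis. The closed cap spans 116 to 150 mm above the origin; a round shoulder 38 mm wide lies 7.5 mm under the closed cap, widening to 62 mm some 25 mm lower.
- cap_center (a point): Centre (on the axis, half-way up) of the white ribbed safety cap: round, 46 mm across, 34 mm high, hollow, loose, about 30 g; two turning arrows on its flat top. 133 mm above the bottle's origin when closed; its x axis then lies along the bottle's x; z up. It moves only as bottle_mouth tells.
- honey_jar: honey jar with black lid, 63 x 63 x 94 mm, standing at the back of the board; origin at the centre of its underside; leave alone
- mug: white mug, 86 x 124 x 107 mm, at the back of the board; origin under its centre; leave alone
- garlic: garlic bulb, 53 mm, at the back of the board; origin under its centre; leave alone
- bottle_mouth (a point): Top of the bottle's neck, inside the cap, on the axis, 134 mm above the bottle's origin. A spring here pushes the cap up (3 N closed, 11 N fully pressed). Pressed down 6 to 7 mm (it stops at about 8), the cap turns anticlockwise seen from above; unpressed it is caught. Free to lift from 58 to 100 degrees of turn: aim at 79. Firm stops at 104 degrees and clockwise.

How it is judged:
By the outcome, as a careful person would: the job done as asked, in the order asked, and still so for the second after the job is handed in, while the arm keeps its last pose, push and grip.
It also fails if it takes over 48 s, if anything falls off the work surface, if the arm or the gripper's body presses on something with over 40 N, if the wrist force passes 120 N, or if a joint passes its speed limit or range.

ROBOT

A 6-joint arm with a two-finger parallel gripper is mounted at the origin on a cart in front of the work surface, level with it; the furniture and walls round the work are solid. World frame = base frame: x ahead of the robot, y to its left, z up, the work surface at z = 0. Lengths are in m, angles in rad, forces in N, time in s.
With the tool pointing down it reaches from about 0.3 to 0.875 m from the base axis. Payload 6.4 kg.
Tool frame: the origin (TCP) lies midway between the tips of the shut fingers; the grasp point (between the pads) lies 19 mm behind it; z points along the fingers, y is the direction in which the jaws open and shut (so a half turn about z gives the same grasp; the last joint's range is limited). The gripper opens to 85 mm and grips with 20 to 120 N. Pads are 22 mm wide; open, the fingers measure 114 mm over their backs; the gripper's body (76 mm by 85 mm) begins 54 mm behind the grasp point. The pads swing forward as they close: fully open they stand 13 mm farther back than shut.
Start: joints at [-1.537, 0.181, 1.607, -0, 1.354, -0.206], TCP at [0.137, -0.559, 0.231] pointing down, gripper open.
Joint ranges: [-2.99, 2.99], [-0.89, 2.07], [0.3, 2.58], [-1.14, 4.28], [0, 2.63], [-3.12, 3.12]. Speed limits (rad/s): [2.57, 2.57, 3.01, 3.14, 3.14, 3.14].

INTERFACE

Orientations are given as a unit quaternion [w, x, y, z].
In Python, from bench import ctrl gives the robot as it stands.
- The arm moves only by the tool apply_moves, never from a script. Its argument "plan" is a list of rows, each an object with "translation": the shift along the tool's x, y, z in m, a list of three; "angular": the turn, a rotation vector about the tool's x, y, z in rad, a list of three; "hand": the finger opening in m, from 0 to 0.0854. In form: [{"translation": [x, y, z], "angular": [rx, ry, rz], "hand": hand}, ...]. A call has 1 to 10 rows; each row shifts and turns the commanded pose from where the row before left it, along the tool's axes as they then stand; what a row does not reach is not made up. A row lasts 1/8 s, in which the tool goes at most 62.5 mm and 10.7 degrees, less where a joint would pass 70% of its speed; a pose out of reach is approached as far as the arm can. A call with a gripper value outside its range is refused whole. The fingers move at their own pace and stop on an object; the grip force is fixed at half the most. Time passes only in rows, so rows that do not move let the fingers close. It gives the time, the measured TCP pose, the force and the opening at its end, in the units of the state.
- ctrl.get_obs(): the state, without advancing time (a new reading comes with each control period).
- ctrl.camera(name): name is "scene" or "side" or "wrist"; returns a dict with "img" (420x560x3 uint8, red, green, blue), "K" (3x3 intrinsics, pixels), "eye" and "orientation" of the camera in the world. Camera axes: x right, y up, looking along -z (the intrinsics and any distortion apply to the point x, -y, -z); pixel columns grow to the right and rows downward; lengths in m; the calibration is good to about 2 mm. A picture is of the moment at which its call begins. There is no depth.
- ctrl.hand_in(): hands the job in, once; it reports no verdict.
The state is a dict: "time_s": time; "q": joint angles; "dq": joint speeds; "joint_efforts": joint torques, N m; "eef_pos": TCP position; "eef_rot": TCP orientation; "wrist_force": force on the tool from outside, world axes, zero at the start; "torque": the same for the moment, N m; "opening": opening from 0.0 (shut) to 1.0 (fully open).
Only numpy, scipy, OpenCV 4.12 (cv2) and the standard library are available. Lean on these libraries where they do the work, as an engineer would, in place of code of your own. Each camera call takes 0.05 s, during which the arm holds its last target.

## Working session

There is one attempt and no reset: what is moved stays moved. The work goes in short steps, Python scripts to look and compute and a tool call to move; the robot and the scene stay as the last step left them, time stands still between calls to the robot, and variables do not carry over. Pictures are saved under pics/ and viewed, and the job is handed in when it is done.

Besides the shell and the picture viewer there is one more tool, called after "Request:" in YAML: its name, and indented under it one key for each argument. apply_moves: Moves the arm, as the interface text tells. Its arguments: {"type":"object","properties":{"plan":{"type":"array","items":{"type":"object","properties":{"translation":{"type":"array","items":{"type":"number"}},"angular":{"type":"array","items":{"type":"number"}},"hand":{"type":"number"}}}}},"required":["plan"]}

```bash
ls; mkdir -p pics; cat > h.py <<'E'
import numpy as np, cv2
from bench import ctrl
from scipy.spatial.transform import Rotation as R
def snap(n,fn):
    c=ctrl.camera(n); cv2.imwrite(fn,c["img"][:,:,::-1]); 
    return c
E
python3 - <<'E'
from h import *
o=ctrl.get_obs(); print(o)
for n in ["scene","side","wrist"]:
    c=snap(n,f"pics/{n}0.png"); print(n,{k:v for k,v in c.items() if k!="img"})
    np.savez(f"{n}0.npz",**{k:np.array(v) for k,v in c.items()})
E
```

```text
pics
{'time_s': 0.0, 'q': array([-1.53728921e+00,  1.81524972e-01,  1.60799982e+00, -1.54492057e-06,
        1.35378075e+00, -2.06292945e-01]), 'dq': array([ 8.19272751e-05, -1.56346843e-03, -9.41121959e-04,  6.56596183e-04,
        6.30810723e-04, -5.15585639e-04]), 'joint_efforts': array([ 3.09126581e-04, -4.44875801e+01, -3.51331866e+01, -3.00874472e-04,
        9.26198554e-03,  4.43419850e-06]), 'eef_pos': array([ 0.13656928, -0.55798897,  0.23039713]), 'eef_rot': array([-8.53315144e-04,  9.92820214e-01,  1.19613078e-01,  7.31473187e-05]), 'wrist_force': array([-0.5277154 , -0.09111793,  0.68574906]), 'torque': array([0.04518855, 0.031083  , 0.05767716]), 'opening': 1.0018998776231713}
scene {'K': array([[522.56223756,   0.        , 283.33995297],
       [  0.        , 522.56223756, 198.37940053],
       [  0.        ,   0.        ,   1.        ]]), 'eye': array([0.06566026, 0.58766641, 0.7283078 ]), 'orientation': array([-0.41410843, -0.19038892,  0.36725547,  0.81079571])}
side {'K': array([[533.08099806,   0.        , 282.16075251],
       [  0.        , 533.08099806, 208.69474855],
       [  0.        ,   0.        ,   1.        ]]), 'eye': array([0.4897543 , 1.13991173, 0.78950163]), 'orientation': array([-0.0393969 , -0.02411997,  0.46712336,  0.88298464])}
wrist {'K': array([[341.40274086,   0.        , 283.65457136],
       [  0.        , 341.40274086, 203.17387911],
       [  0.        ,   0.        ,   1.        ]]), 'eye': array([ 0.20711585, -0.54170753,  0.37215298]), 'orientation': array([ 0.77829121, -0.1135592 ,  0.09003957, -0.61095006])}
```

View pics/scene0.png

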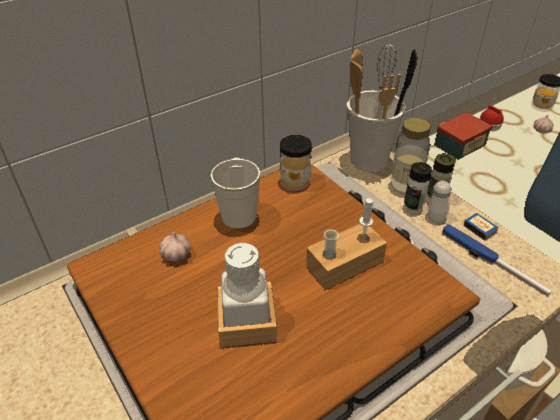

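View pics/side0.png

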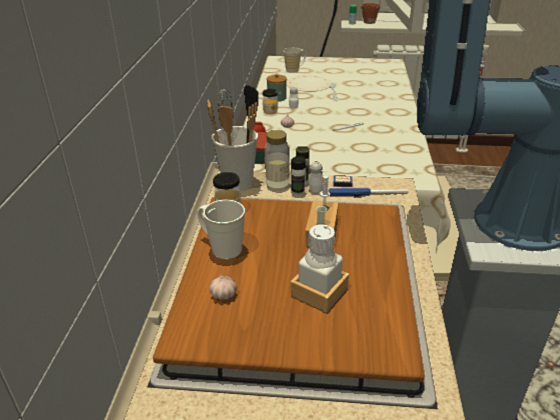

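View pics/wrist0.png

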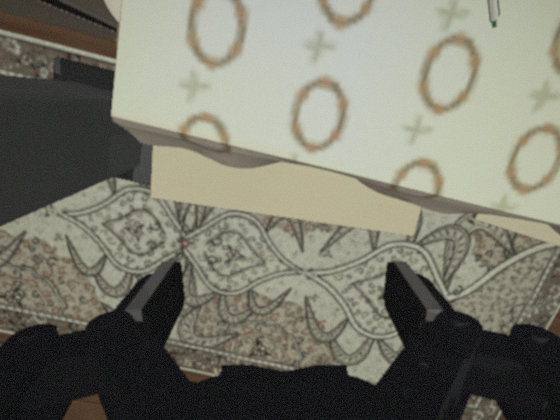

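The scene view shows the vial (331,238), the rod (367,212), the bottle cap (242,262), mug, jar and garlic. I'll enlarge crops of these.

```bash
python3 - <<'E'
from h import *
a=cv2.imread("pics/scene0.png")[180:360,200:410]; cv2.imwrite("pics/sc_crop.png",cv2.resize(a,None,fx=3.3,fy=3.3,interpolation=cv2.INTER_CUBIC))
a=cv2.imread("pics/side0.png")[180:310,280:360]; cv2.imwrite("pics/si_crop.png",cv2.resize(a,None,fx=4.5,fy=4.5,interpolation=cv2.INTER_CUBIC))
E
```

```text
(no output)
```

View pics/sc_crop.png

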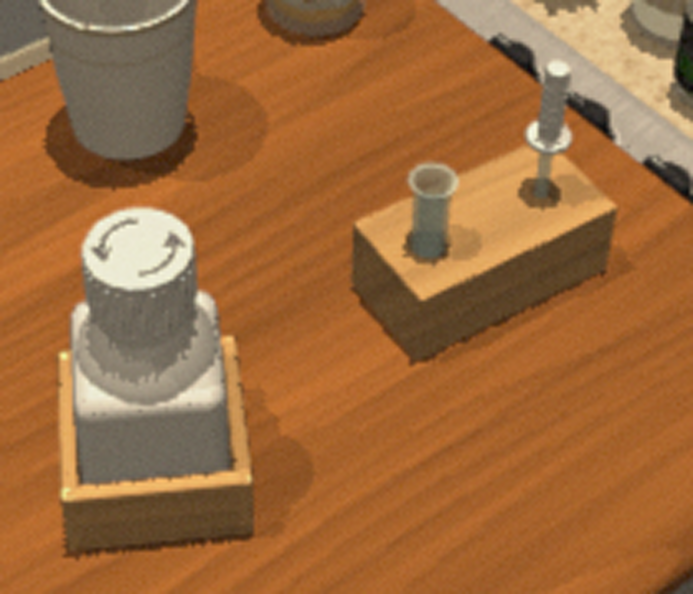

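View pics/si_crop.png

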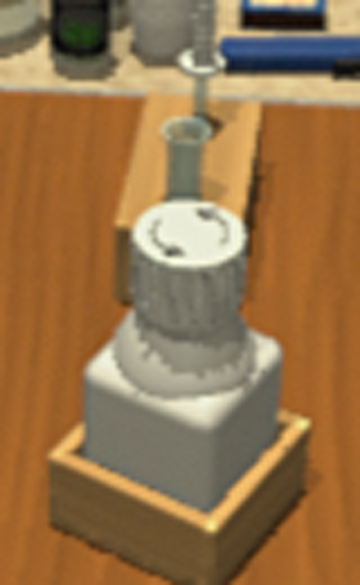

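```bash
cat >> h.py <<'E'
def proj(c,P):
    P=np.atleast_2d(P); q=np.array(c["orientation"]); 
    Rm=R.from_quat(q[[1,2,3,0]])
    p=Rm.inv().apply(P-np.array(c["eye"])); K=np.array(c["K"])
    u=K[0,0]*p[:,0]/-p[:,2]+K[0,2]; v=K[1,1]*(-p[:,1])/-p[:,2]+K[1,2]
    return np.c_[u,v]
E
cat > fit.py <<'E'
from h import *
from scipy.optimize import least_squares
sc=np.load("scene0.npz"); si=np.load("side0.npz")
def S(x,y): return (200+(x+.5)/3.3-.5,180+(y+.5)/3.3-.5)
def D(x,y): return (280+(x+.5)/4.5-.5,180+(y+.5)/4.5-.5)
# order-free corners: handled by nearest assignment
obs_st=[(0,S(434,181),(0,.035,.088)),(0,S(558,69),(0,-.035,.128)),(0,S(548,136),(0,-.035,.083)),
 (1,D(186,131),(0,.035,.088)),(1,D(202,63),(0,-.035,.083))]
cor_st=[(0,S(355,225),.045),(0,S(424,297),.045),(0,S(614,208),.045),(0,S(416,362),0),(0,S(606,272),0),(1,D(117,228),.045)]
obs_b=[(0,S(139,248),(0,0,.150)),(1,D(189,235),(0,0,.150))]
cor_b=[(0,S(66,495),.04),(0,S(250,487),.04),(0,S(67,553),0),(0,S(250,535),0),(0,S(235,340),.04),(0,S(64,352),.04),
 (1,D(50,458),.04),(1,D(212,526),.04),(1,D(310,422),.04),(1,D(50,518),0),(1,D(212,585),0)]
cams=[sc,si]
def T(x,y,a,zb,p):
    p=np.array(p); c,s=np.cos(a),np.sin(a)
    return np.array([x+c*p[0]-s*p[1],y+s*p[0]+c*p[1],zb+p[2]])
def res(v):
    zb=v[0]; r=[]
    for (x,y,a),obs,cor,(hx,hy) in ((v[1:4],obs_st,cor_st,(.03,.06)),(v[4:7],obs_b,cor_b,(.042,.042))):
        for c,uv,p in obs: r+=list(2*(proj(cams[c],T(x,y,a,zb,p))[0]-uv))
        for c,uv,h in cor:
            pp=proj(cams[c],[T(x,y,a,zb,(sx*hx,sy*hy,h)) for sx in(1,-1) for sy in(1,-1)])-uv
            r+=list(pp[np.argmin((pp**2).sum(1))])
    return np.array(r)
best=None
for a in np.arange(-3,3.2,.5):
  for b in (0,.4,.8,1.2):
    for y in (-.1,.2):
      s=least_squares(res,[.03,.5,0,a,.45,.2,b],loss="soft_l1",x_scale=[.1,.1,.1,1,.1,.1,1])
      if best is None or s.cost<best.cost: best=s
print(best.cost,best.x.round(4)); print(res(best.x).round(1).reshape(-1,2))
v=best.x
for n,p in (("vial",(0,.035,.088)),("grip",(0,-.035,.106))): print(n,T(*v[1:4],v[0],p).round(4))
print("cap",T(*v[4:7],v[0],(0,0,.133)).round(4))
E
python3 fit.py
```

```text
15.114634080284068 [ 0.0542  0.4944  0.1524 -0.0826  0.4927  0.3524  1.0394]
[[-0.4 -0.1]
 [ 0.1 -0.7]
 [ 0.5 -0.1]
 [ 0.4  0.8]
 [ 0.2  0.4]
 [-0.5 -0.4]
 [-0.8  1.4]
 [ 1.  -0.1]
 [ 0.3 -0. ]
 [ 0.2 -1.3]
 [-0.2  0.3]
 [ 0.1  0. ]
 [ 0.7  0. ]
 [-1.9  1.3]
 [ 0.9 -1. ]
 [ 0.2 -0.4]
 [ 1.2  0.3]
 [ 1.  -1.5]
 [-1.2 -1.1]
 [-0.8 -0.8]
 [ 0.2  1.7]
 [ 1.   0.3]
 [-0.9  1. ]
 [-0.7  4. ]]
vial [0.4973 0.1873 0.1422]
grip [0.4915 0.1175 0.1602]
cap [0.4927 0.3524 0.1872]
```

Request:
apply_moves:
  plan:
    - {"translation": [0,0,-0.009],"angular": [0,0,-0.166],"hand": 0.085}
    - {"translation": [0,0,-0.009],"angular": [0,0,-0.166],"hand": 0.085}
    - {"translation": [0,0,-0.009],"angular": [0,0,-0.166],"hand": 0.085}
    - {"translation": [0,0,-0.009],"angular": [0,0,-0.166],"hand": 0.085}
    - {"translation": [0,0,-0.009],"angular": [0,0,-0.166],"hand": 0.085}
    - {"translation": [0,0,-0.009],"angular": [0,0,-0.166],"hand": 0.085}
    - {"translation": [0,0,-0.009],"angular": [0,0,-0.166],"hand": 0.085}
    - {"translation": [0,0,-0.009],"angular": [0,0,-0.166],"hand": 0.085}

```text
time_s: 1.15
eef_pos: [0.1366, -0.5583, 0.3032]
eef_rot: [-0.0, 0.706, 0.708, 0.0]
wrist_force: [-0.2, -0.9, 0.3]
opening: 0.993
```

```bash
cat >> h.py <<'E'
def delta(target,yaw=None):
    """tool-frame translation to world TCP target; yaw = wanted tool-x heading"""
    o=ctrl.get_obs(); q=o["eef_rot"]; Rm=R.from_quat(q[[1,2,3,0]])
    M=Rm.as_matrix(); y0=np.arctan2(M[1,0],M[0,0])
    print("t",round(o["time_s"],3),"pos",o["eef_pos"].round(4),"yaw",round(y0,4),"zaxis",M[:,2].round(4),"F",o["wrist_force"].round(1),"tq",o["torque"].round(2),"open",round(o["opening"],3),"q",o["q"].round(2))
    if target is not None: print("tool delta",Rm.inv().apply(np.array(target)-o["eef_pos"]).round(4))
    if yaw is not None:
        tgt=R.from_matrix(np.array([[np.cos(yaw),np.sin(yaw),0],[np.sin(yaw),-np.cos(yaw),0],[0,0,-1]]).T.T)
        print("rotvec",(Rm.inv()*tgt).as_rotvec().round(4))
E
python3 -c "
from h import *
delta([.4915,.1175,.30],1.5708)"
```

```text
t 1.15 pos [ 0.1366 -0.5583  0.3032] yaw 1.5733 zaxis [-0.e+00  8.e-04 -1.e+00] F [-0.2 -0.9  0.3] tq [0.02 0.   0.03] open 0.993 q [-1.54  0.13  1.52  0.    1.49 -1.54]
tool delta [0.6749 0.3566 0.0037]
rotvec [-0.     -0.0008  0.0025]
```

Request:
apply_moves:
  plan:
    - {"translation": [0.045,0.0238,0],"angular": [0,0,0],"hand": 0.085}
    - {"translation": [0.045,0.0238,0],"angular": [0,0,0],"hand": 0.085}
    - {"translation": [0.045,0.0238,0],"angular": [0,0,0],"hand": 0.085}
    - {"translation": [0.045,0.0238,0],"angular": [0,0,0],"hand": 0.085}
    - {"translation": [0.045,0.0238,0],"angular": [0,0,0],"hand": 0.085}
    - {"translation": [0.045,0.0238,0],"angular": [0,0,0],"hand": 0.085}
    - {"translation": [0.045,0.0238,0],"angular": [0,0,0],"hand": 0.085}
    - {"translation": [0.045,0.0238,0],"angular": [0,0,0],"hand": 0.085}
    - {"translation": [0.045,0.0238,0],"angular": [0,0,0],"hand": 0.085}
    - {"translation": [0.045,0.0238,0],"angular": [0,0,0],"hand": 0.085}

```text
time_s: 2.4
eef_pos: [0.3764, -0.1076, 0.3034]
eef_rot: [0.0, 0.708, 0.706, 0.0]
wrist_force: [1.1, -0.4, 0.7]
opening: 0.998
```

Request:
apply_moves:
  plan:
    - {"translation": [0.045,0.0238,0],"angular": [0,0,0],"hand": 0.085}
    - {"translation": [0.045,0.0238,0],"angular": [0,0,0],"hand": 0.085}
    - {"translation": [0.045,0.0238,0],"angular": [0,0,0],"hand": 0.085}
    - {"translation": [0.045,0.0238,0],"angular": [0,0,0],"hand": 0.085}
    - {"translation": [0.045,0.0238,0],"angular": [0,0,0],"hand": 0.085}
    - {"translation": [0,0,0],"angular": [0,0,0],"hand": 0.085}

```text
time_s: 3.15
eef_pos: [0.496, 0.1181, 0.3025]
eef_rot: [-0.001, 0.707, 0.708, -0.0]
wrist_force: [-0.5, -0.1, -0.4]
opening: 0.996
```

```bash
python3 -c "
from h import *
delta([.4915,.1175,.30],1.5708)
c=snap('wrist','pics/w1.png');np.savez('w1.npz',**{k:np.array(v) for k,v in c.items()})
print(proj(c,[[.4915,.1175,.182],[.4973,.1873,.1422]]),c['eye'])
"
```

```text
t 3.15 pos [0.496  0.1181 0.3025] yaw 1.5721 zaxis [-1.3e-03  6.0e-04 -1.0e+00] F [-0.5 -0.1 -0.4] tq [ 0.01 -0.02  0.03] open 0.996 q [ 0.   -0.02  1.68  0.    1.48 -0.  ]
tool delta [-0.0006 -0.0045  0.0025]
rotvec [-0.0013 -0.0006  0.0013]
[[278.84888679 196.3529272 ]
 [286.17391932 104.72358374]] [0.49587141 0.19004255 0.4442287 ]
```

View pics/w1.png

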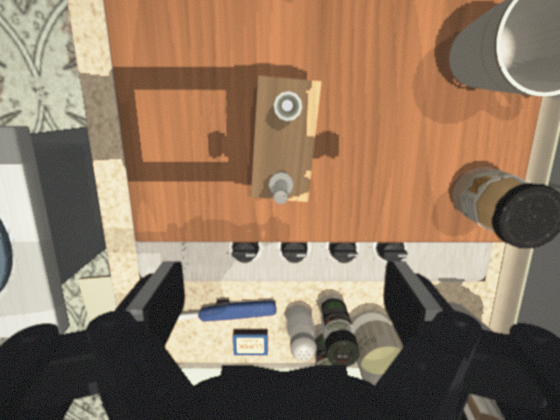

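```bash
python3 -c "
import cv2
a=cv2.imread('pics/w1.png')[60:220,230:340]; cv2.imwrite('pics/w1c.png',cv2.resize(a,None,fx=3.6,fy=3.6,interpolation=cv2.INTER_CUBIC))"
```

```text
(no output)
```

View pics/w1c.png

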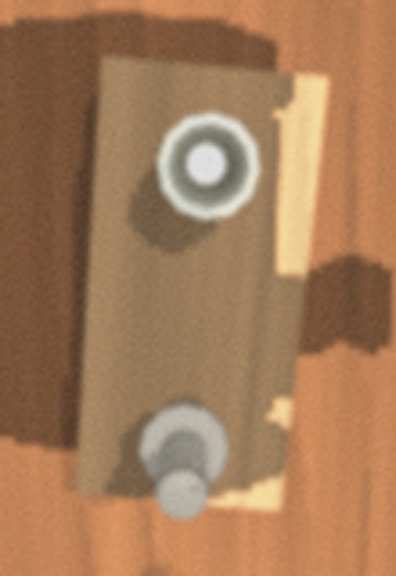

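Wrist view: rod top at (280.5,197), rim at (288,106). This agrees with the fit to about 1.5 mm, and the finger midpoint agrees with the wrist calibration. Descending around the grip now.

Request:
apply_moves:
  plan:
    - {"translation": [-0.001,-0.0033,0.02],"angular": [-0.0013,-0.0006,0],"hand": 0.05}
    - {"translation": [0,0,0.035],"angular": [0,0,0],"hand": 0.05}
    - {"translation": [0,0,0.035],"angular": [0,0,0],"hand": 0.05}
    - {"translation": [0,0,0.03],"angular": [0,0,0],"hand": 0.05}
    - {"translation": [0,0,0.025],"angular": [0,0,0],"hand": 0.05}
    - {"translation": [0,0,0.0125],"angular": [0,0,0],"hand": 0.05}
    - {"translation": [0,0,0],"angular": [0,0,0],"hand": 0.05}

```text
time_s: 4.08
eef_pos: [0.4919, 0.1136, 0.1454]
eef_rot: [0.0, 0.709, 0.706, -0.0]
wrist_force: [0.3, -0.6, 0.5]
opening: 0.588
```

```bash
python3 -c "
from h import *
delta([.4927,.1172,.145],1.5708)
c=snap('wrist','pics/w2.png')
print(proj(c,[[.4927,.1172,.182],[.4987,.1868,.1422]]),proj(c,[ctrl.get_obs()['eef_pos']]))
c=snap('scene','pics/s2.png')
a=cv2.imread('pics/s2.png')[150:300,300:420]; cv2.imwrite('pics/s2c.png',cv2.resize(a,None,fx=4,fy=4,interpolation=cv2.INTER_CUBIC))
"
```

```text
t 4.075 pos [0.4919 0.1136 0.1454] yaw 1.5668 zaxis [-2.e-04 -7.e-04 -1.e+00] F [ 0.3 -0.6  0.5] tq [0.03 0.01 0.  ] open 0.588 q [-0.01  0.12  1.86 -0.    1.16 -0.  ]
tool delta [0.0036 0.0008 0.0004]
rotvec [-0.0002  0.0007 -0.004 ]
[[286.70737326 304.07092938]
 [300.51455819  98.09558425]] [[286.07928053 265.88376934]]
```

View pics/w2.png

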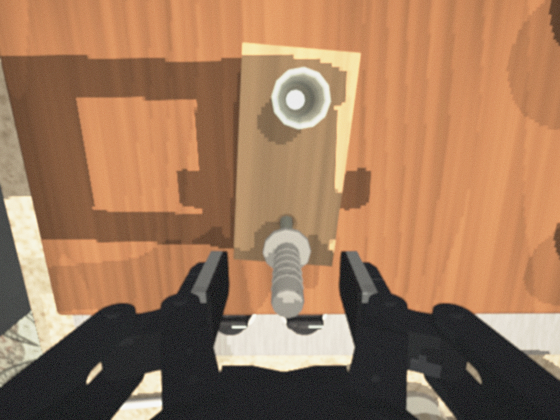

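View pics/s2c.png

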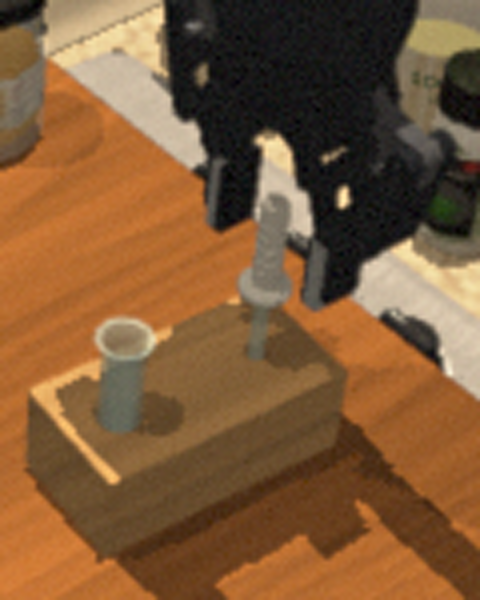

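Request:
apply_moves:
  plan:
    - {"translation": [0.0048,0.0012,0],"angular": [0,0,-0.004],"hand": 0.05}
    - {"translation": [0,0,0],"angular": [0,0,0],"hand": 0.035}
    - {"translation": [0,0,0],"angular": [0,0,0],"hand": 0.02}
    - {"translation": [0,0,0],"angular": [0,0,0],"hand": 0.0}
    - {"translation": [0,0,0],"angular": [0,0,0],"hand": 0.0}
    - {"translation": [0,0,0],"angular": [0,0,0],"hand": 0.0}

```text
time_s: 4.92
eef_pos: [0.4938, 0.1191, 0.146]
eef_rot: [0.001, 0.707, 0.707, 0.0]
wrist_force: [-1.1, 0.0, 2.7]
opening: 0.122
```

```bash
python3 -c "
from h import *
delta([.493,.1185,.145],1.5708)
c=snap('wrist','pics/w3.png')
"
```

```text
t 4.925 pos [0.4938 0.1191 0.146 ] yaw 1.5717 zaxis [ 1.6e-03 -5.0e-04 -1.0e+00] F [-1.1  0.   2.7] tq [0.07 0.25 0.01] open 0.122 q [ 0.    0.13  1.85 -0.    1.16  0.  ]
tool delta [-0.0006 -0.0008  0.001 ]
rotvec [0.0016 0.0005 0.0009]
```

View pics/w3.png

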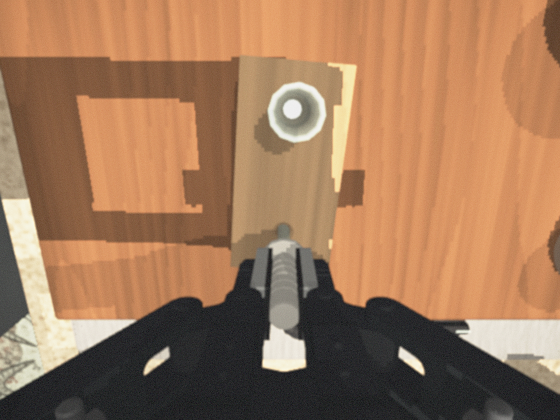

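Request:
apply_moves:
  plan:
    - {"translation": [0,0,-0.015],"angular": [0.0016,0.0005,0],"hand": 0.0}
    - {"translation": [0,0,-0.025],"angular": [0,0,0],"hand": 0.0}
    - {"translation": [0,0,-0.025],"angular": [0,0,0],"hand": 0.0}
    - {"translation": [0,0,-0.025],"angular": [0,0,0],"hand": 0.0}
    - {"translation": [0.023,0.002,0],"angular": [0,0,0],"hand": 0.0}
    - {"translation": [0.023,0.002,0],"angular": [0,0,0],"hand": 0.0}
    - {"translation": [0.0238,0.0019,0],"angular": [0,0,0],"hand": 0.0}
    - {"translation": [0,0,0],"angular": [0,0,0],"hand": 0.0}

```text
time_s: 5.98
eef_pos: [0.4995, 0.19, 0.2364]
eef_rot: [0.0, 0.706, 0.708, 0.0]
wrist_force: [-0.1, -0.3, -0.9]
opening: 0.128
```

```bash
python3 -c "
from h import *
delta([.4997,.1889,.236],1.5708)
c=snap('wrist','pics/w4.png')
c=snap('scene','pics/s4.png')
d=snap('side','pics/d4.png')
a=cv2.imread('pics/s4.png')[130:300,270:400]; b=cv2.imread('pics/d4.png')[130:300,270:400]
cv2.imwrite('pics/s4c.png',cv2.resize(np.hstack([a,b]),None,fx=3,fy=3,interpolation=cv2.INTER_CUBIC))
"
```

```text
t 5.975 pos [0.4995 0.19   0.2364] yaw 1.5739 zaxis [ 1.e-04  1.e-04 -1.e+00] F [-0.1 -0.3 -0.9] tq [ 0.01  0.02 -0.01] open 0.128 q [0.14 0.09 1.7  0.   1.35 0.14]
tool delta [-0.0011  0.0002  0.0004]
rotvec [ 0.0001 -0.0001  0.0031]
```

View pics/w4.png

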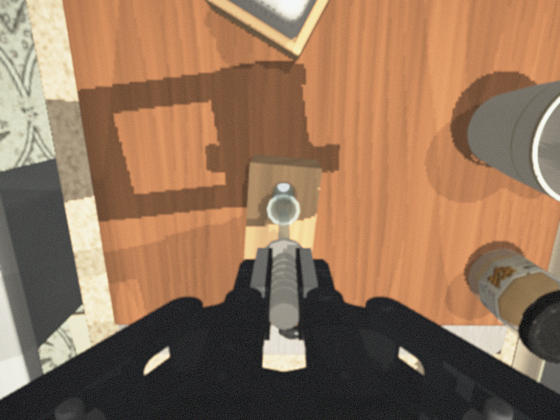

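View pics/s4c.png

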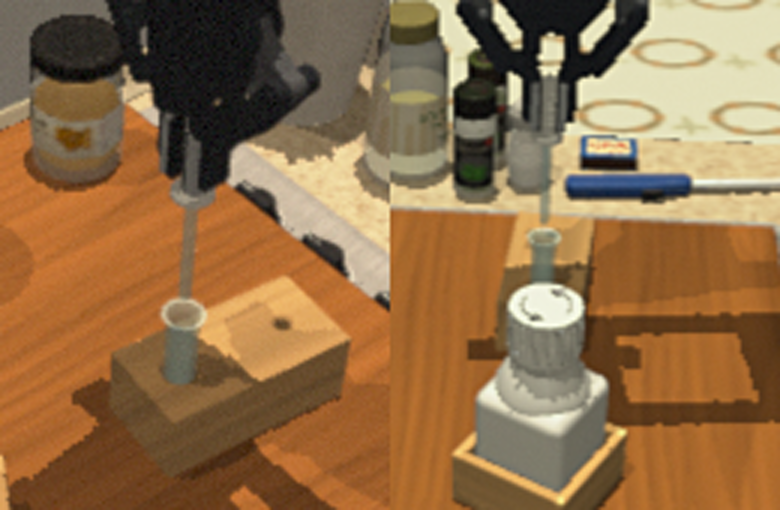

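```bash
python3 -c "
from h import *
a=cv2.imread('pics/s4.png')[180:265,300:360]; b=cv2.imread('pics/d4.png')[165:250,290:350]; 
cv2.imwrite('pics/s4d.png',cv2.resize(np.hstack([a,b]),None,fx=6.5,fy=6.5,interpolation=cv2.INTER_CUBIC))
s=np.load('scene0.npz');d=np.load('side0.npz')
for c in (s,d):
  P=[[.498,.187,.142],[.498,.188,.142],[.499,.187,.142],[.498,.187,.152],[.498,.187,.222]]
  print(proj(c,P))
"
```

```text
[[330.8125368  234.17716664]
 [330.32417911 234.44127027]
 [330.40784129 233.81454154]
 [331.16445653 229.66139687]
 [333.79549186 195.90043126]]
[[320.80848124 209.10688471]
 [320.79342141 209.36738359]
 [320.34391011 209.08503543]
 [320.97158701 205.25429541]
 [322.15985541 177.18717007]]
```

View pics/s4d.png

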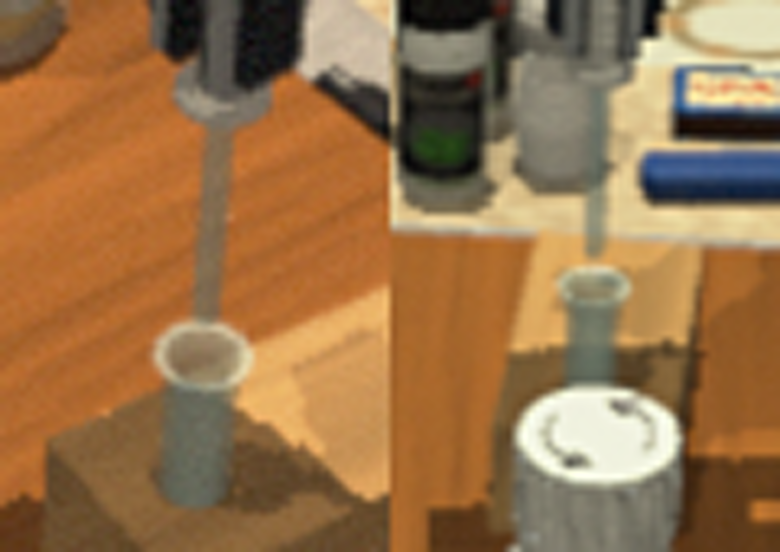

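Request:
apply_moves:
  plan:
    - {"translation": [0,0,0.01],"angular": [0,0,0],"hand": 0.0}
    - {"translation": [0,0,0.012],"angular": [0,0,0],"hand": 0.0}
    - {"translation": [0,0,0.014],"angular": [0,0,0],"hand": 0.0}
    - {"translation": [0,0,0.014],"angular": [0,0,0],"hand": 0.0}
    - {"translation": [0,0,0.014],"angular": [0,0,0],"hand": 0.0}
    - {"translation": [0,0,0.012],"angular": [0,0,0],"hand": 0.0}
    - {"translation": [0,0,0],"angular": [0,0,0],"hand": 0.0}

```text
time_s: 7.0
eef_pos: [0.4987, 0.1888, 0.1584]
eef_rot: [-0.001, 0.707, 0.707, -0.001]
wrist_force: [-0.5, 0.1, -0.2]
opening: 0.125
```

```bash
python3 -c "
from h import *
delta([.4993,.189,.154],1.5708)
c=snap('scene','pics/s5.png')
d=snap('side','pics/d5.png')
a=cv2.imread('pics/s5.png')[180:265,300:360]; b=cv2.imread('pics/d5.png')[165:250,290:350]; 
cv2.imwrite('pics/s5d.png',cv2.resize(np.hstack([a,b]),None,fx=6.5,fy=6.5,interpolation=cv2.INTER_CUBIC))
"
```

```text
t 7.0 pos [0.4987 0.1888 0.1584] yaw 1.5718 zaxis [-2.7e-03 -4.0e-04 -1.0e+00] F [-0.5  0.1 -0.2] tq [ 0.02 -0.03 -0.02] open 0.125 q [ 0.14  0.17  1.78 -0.    1.2   0.14]
tool delta [0.0002 0.0006 0.0044]
rotvec [-0.0027  0.0004  0.001 ]
```

View pics/s5d.png

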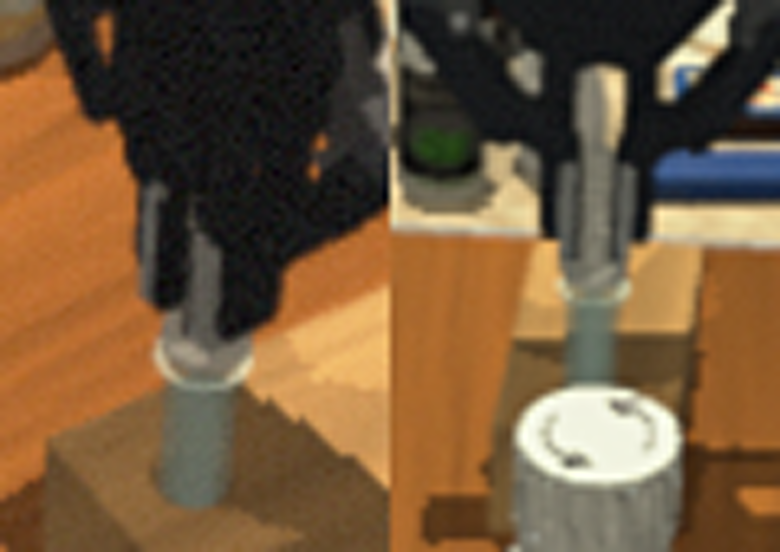

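The rod's shaft is in the vial and the collar is a few mm above the rim, with no force yet. Pushing gently home.

Request:
apply_moves:
  plan:
    - {"translation": [0,0,0.003],"angular": [-0.002,0,0],"hand": 0.0}
    - {"translation": [0,0,0.002],"angular": [0,0,0],"hand": 0.0}
    - {"translation": [0,0,0],"angular": [0,0,0],"hand": 0.0}

```text
time_s: 7.48
eef_pos: [0.4994, 0.1889, 0.1547]
eef_rot: [0.001, 0.707, 0.707, 0.001]
wrist_force: [1.2, -0.3, 0.6]
opening: 0.122
```

```bash
python3 -c "
from h import *
delta([.4993,.189,.154],1.5708)
"
```

```text
t 7.475 pos [0.4994 0.1889 0.1547] yaw 1.5718 zaxis [ 1.6e-03 -1.0e-04 -1.0e+00] F [ 1.2 -0.3  0.6] tq [-0.04  0.02  0.01] open 0.122 q [ 0.14  0.17  1.78 -0.    1.19  0.14]
tool delta [ 0.0001 -0.0001  0.0007]
rotvec [0.0016 0.0001 0.001 ]
```

Request:
apply_moves:
  plan:
    - {"translation": [0,0,0.002],"angular": [0,0,0],"hand": 0.0}
    - {"translation": [0,0,0.001],"angular": [0,0,0],"hand": 0.0}
    - {"translation": [0,0,0],"angular": [0,0,0],"hand": 0.0}

```text
time_s: 7.85
eef_pos: [0.4999, 0.189, 0.154]
eef_rot: [0.001, 0.707, 0.708, 0.001]
wrist_force: [-7.0, -1.7, 15.8]
opening: 0.128
```

```bash
python3 -c "
from h import *
delta(None)
"
```

```text
t 7.85 pos [0.4999 0.189  0.154 ] yaw 1.5721 zaxis [ 2.7e-03 -2.0e-04 -1.0e+00] F [-7.  -1.7 15.8] tq [-0.23  1.18 -0.05] open 0.128 q [ 0.14  0.17  1.78 -0.    1.18  0.14]
```

Contact at 16 N at the predicted height, so the collar is seated. Releasing and rising.

Request:
apply_moves:
  plan:
    - {"translation": [0,0,-0.0015],"angular": [0,0,0],"hand": 0.0}
    - {"translation": [0,0,0],"angular": [0,0,0],"hand": 0.045}
    - {"translation": [0,0,0],"angular": [0,0,0],"hand": 0.045}
    - {"translation": [0,0,0],"angular": [0,0,0],"hand": 0.045}
    - {"translation": [0,0,-0.015],"angular": [0,0,0],"hand": 0.045}
    - {"translation": [0,0,-0.03],"angular": [0,0,0],"hand": 0.06}
    - {"translation": [0,0,-0.04],"angular": [0,0,0],"hand": 0.085}
    - {"translation": [0,0,-0.04],"angular": [0,0,0],"hand": 0.085}
    - {"translation": [0,0,-0.005],"angular": [0,0,0],"hand": 0.085}

```text
time_s: 8.98
eef_pos: [0.5012, 0.1893, 0.2881]
eef_rot: [0.003, 0.707, 0.708, 0.004]
wrist_force: [0.6, 0.2, 0.4]
opening: 0.994
```

```bash
python3 -c "
from h import *
delta([.4935,.3515,.29],2.4)
c=snap('scene','pics/s6.png')
d=snap('side','pics/d6.png')
w=snap('wrist','pics/w6.png')
print(proj(w,[[.4927,.3524,.204]]),proj(c,[[.4985,.187,.142],[.4985,.187,.19]]))
a=cv2.imread('pics/s6.png')[180:265,300:360]; b=cv2.imread('pics/d6.png')[165:250,290:350]; 
cv2.imwrite('pics/s6d.png',cv2.resize(np.hstack([a,b]),None,fx=6.5,fy=6.5,interpolation=cv2.INTER_CUBIC))
"
```

```text
t 8.975 pos [0.5012 0.1893 0.2881] yaw 1.5719 zaxis [ 0.0093  0.001  -1.    ] F [0.6 0.2 0.4] tq [ 0.01 -0.01  0.05] open 0.994 q [ 0.14  0.04  1.64 -0.    1.45  0.14]
tool delta [ 0.1622 -0.0075 -0.0018]
rotvec [ 0.0092  0.0029 -0.8281]
[[271.27059437 -73.04874873]] [[330.61011401 233.99578686]
 [332.34375855 211.63959101]]
```

View pics/s6d.png

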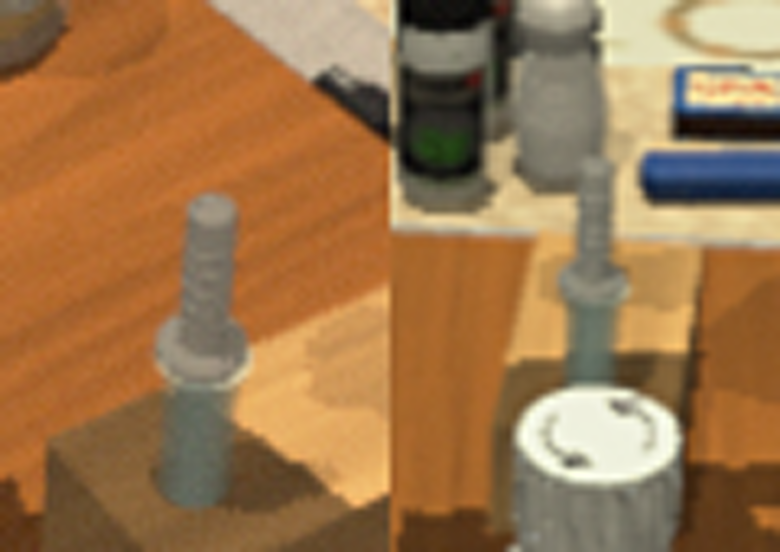

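View pics/w6.png

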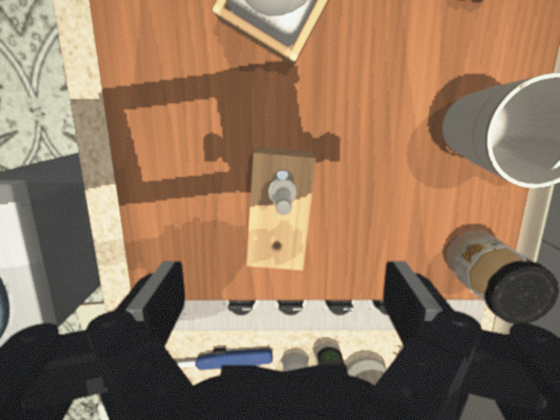

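Rod is home: collar on the rim, top at the predicted pixel. Next, hover over the cap and remove the small tilt.

Request:
apply_moves:
  plan:
    - {"translation": [0,0,0],"angular": [0.009,0,0],"hand": 0.085}
    - {"translation": [0.03,-0.002,0],"angular": [0,0,0],"hand": 0.085}
    - {"translation": [0.04,-0.002,0],"angular": [0,0,0],"hand": 0.085}
    - {"translation": [0.04,-0.002,0],"angular": [0,0,0],"hand": 0.085}
    - {"translation": [0.03,-0.001,0],"angular": [0,0,0],"hand": 0.085}
    - {"translation": [0.022,0,0],"angular": [0,0,0],"hand": 0.085}
    - {"translation": [0,0,0],"angular": [0,0,0],"hand": 0.085}

```text
time_s: 10.0
eef_pos: [0.4916, 0.3518, 0.2822]
eef_rot: [-0.003, 0.706, 0.708, -0.004]
wrist_force: [-0.2, 0.5, -0.2]
opening: 0.996
```

```bash
python3 -c "
from h import *
delta([.4935,.3515,.29],1.5708)
w=snap('wrist','pics/w7.png')
print(proj(w,[[.4927,.3524,.204]]))
a=cv2.imread('pics/w7.png')[90:310,150:420]; cv2.imwrite('pics/w7c.png',cv2.resize(a,None,fx=2.5,fy=2.5,interpolation=cv2.INTER_CUBIC))
"
```

```text
t 10.0 pos [0.4916 0.3518 0.2822] yaw 1.5735 zaxis [-9.e-03 -9.e-04 -1.e+00] F [-0.2  0.5 -0.2] tq [-0.05  0.02 -0.02] open 0.996 q [0.42 0.21 1.46 0.   1.47 0.42]
tool delta [-0.0003  0.0018 -0.0078]
rotvec [-0.009   0.0009  0.0027]
[[286.85574237 211.18812727]]
```

View pics/w7c.png

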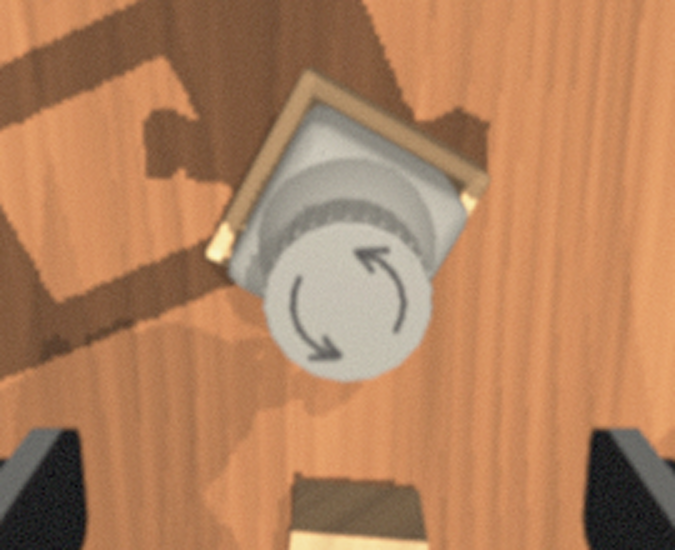

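Request:
apply_moves:
  plan:
    - {"translation": [0,0,0],"angular": [0,0,0],"hand": 0.085}

```text
time_s: 10.18
eef_pos: [0.4923, 0.35, 0.283]
eef_rot: [-0.002, 0.707, 0.707, -0.003]
wrist_force: [0.9, -0.3, 0.7]
opening: 0.999
```

```bash
python3 -c "
from h import *
delta([.494,.353,.29],1.5708)
w=snap('wrist','pics/w8.png')
print(proj(w,[[.494,.353,.204]]))
g=cv2.GaussianBlur(cv2.imread('pics/w8.png',0),(5,5),1)
c=cv2.HoughCircles(g,cv2.HOUGH_GRADIENT,1,50,param1=80,param2=15,minRadius=28,maxRadius=42);print(c)
delta(None)
"
```

```text
t 10.175 pos [0.4923 0.35   0.283 ] yaw 1.571 zaxis [-7.8e-03 -8.0e-04 -1.0e+00] F [ 0.9 -0.3  0.7] tq [-0.02 -0.05 -0.01] open 0.999 q [0.42 0.21 1.47 0.   1.47 0.42]
tool delta [ 0.003   0.0017 -0.007 ]
rotvec [-0.0078  0.0008  0.0002]
[[287.73881751 207.50781466]]
[[[288.5 206.5  32.4]
  [461.5 263.5  41.4]
  [ 40.5  67.5  39.2]
  [ 33.5 207.5  33.6]
  [ 81.5 118.5  34.7]
  [  2.5 126.5  41.4]
  [507.5 320.5  38. ]
  [ 92.5 169.5  29.2]
  [153.5 295.5  30.7]]]
t 10.225 pos [0.4924 0.35   0.2832] yaw 1.5707 zaxis [-7.5e-03 -5.0e-04 -1.0e+00] F [ 0.8  0.8 -0.1] tq [-0.   -0.01  0.02] open 0.997 q [0.42 0.21 1.47 0.   1.47 0.42]
```

Request:
apply_moves:
  plan:
    - {"translation": [0.003,0.0017,0],"angular": [-0.0077,0,0],"hand": 0.085}
    - {"translation": [0,0,0.02],"angular": [0,0,0],"hand": 0.085}
    - {"translation": [0,0,0.025],"angular": [0,0,0],"hand": 0.085}
    - {"translation": [0,0,0.025],"angular": [0,0,0],"hand": 0.085}
    - {"translation": [0,0,0.025],"angular": [0,0,0],"hand": 0.085}
    - {"translation": [0,0,0.02],"angular": [0,0,0],"hand": 0.085}
    - {"translation": [0,0,0.002],"angular": [0,0,0],"hand": 0.065}
    - {"translation": [0,0,0],"angular": [0,0,0],"hand": 0.065}

```text
time_s: 11.22
eef_pos: [0.4942, 0.354, 0.1667]
eef_rot: [0.0, 0.707, 0.707, 0.0]
wrist_force: [-0.5, 0.1, 0.2]
opening: 0.761
```

```bash
python3 -c "
from h import *
delta([.494,.353,.165],1.5708)
w=snap('wrist','pics/w9.png')
print(proj(w,[[.494,.353,.204]]))
d=snap('side','pics/d9.png');c=snap('scene','pics/s9.png')
a=cv2.imread('pics/s9.png')[190:340,180:310]; b=cv2.imread('pics/d9.png')[170:320,260:390]
cv2.imwrite('pics/s9c.png',cv2.resize(np.hstack([a,b]),None,fx=3,fy=3,interpolation=cv2.INTER_CUBIC))
"
```

```text
t 11.225 pos [0.4942 0.354  0.1667] yaw 1.5718 zaxis [ 1.e-03  2.e-04 -1.e+00] F [-0.5  0.1  0.2] tq [-0.03  0.    0.01] open 0.761 q [ 0.43  0.31  1.58 -0.    1.25  0.43]
tool delta [-0.001  -0.0002  0.0017]
rotvec [ 0.001  -0.0002  0.001 ]
[[284.09162881 316.51786178]]
```

View pics/w9.png

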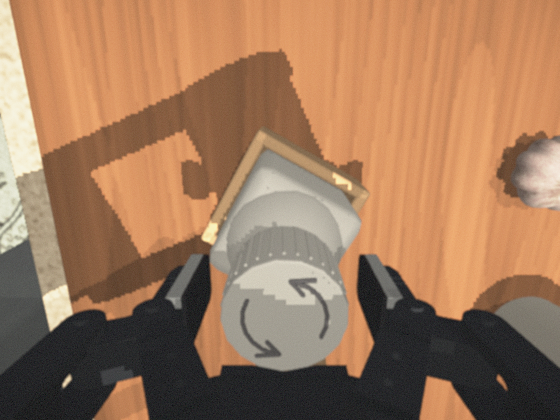

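View pics/s9c.png

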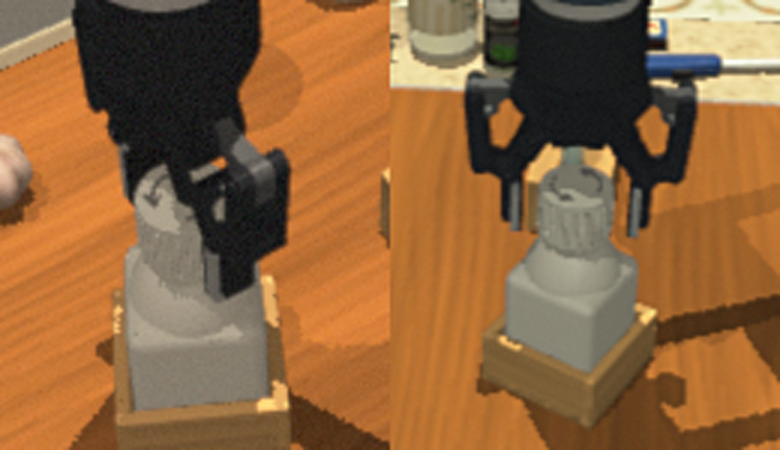

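Jaws are centred on the cap (cap centre 285,313; finger midpoint 284.5). Closing.

Request:
apply_moves:
  plan:
    - {"translation": [0,0,0.001],"angular": [0,0,0],"hand": 0.05}
    - {"translation": [0,0,0],"angular": [0,0,0],"hand": 0.03}
    - {"translation": [0,0,0],"angular": [0,0,0],"hand": 0.02}
    - {"translation": [0,0,0],"angular": [0,0,0],"hand": 0.02}
    - {"translation": [0,0,0],"angular": [0,0,0],"hand": 0.02}

```text
time_s: 12.0
eef_pos: [0.4942, 0.3541, 0.1657]
eef_rot: [0.0, 0.707, 0.707, 0.001]
wrist_force: [0.3, 2.0, 3.1]
opening: 0.521
```

```bash
python3 -c "
from h import *
delta([.494,.354,.165],1.5708)
"
```

```text
t 12.0 pos [0.4942 0.3541 0.1657] yaw 1.5718 zaxis [ 1.3e-03  4.0e-04 -1.0e+00] F [0.3 2.  3.1] tq [ 0.11 -0.13  0.03] open 0.521 q [ 0.43  0.32  1.58 -0.    1.24  0.43]
tool delta [-0.0001 -0.0002  0.0007]
rotvec [ 0.0013 -0.0004  0.001 ]
```

Request:
apply_moves:
  plan:
    - {"translation": [0,0,0.002],"angular": [0,0,0],"hand": 0.0}
    - {"translation": [0,0,0.002],"angular": [0,0,0],"hand": 0.0}
    - {"translation": [0,0,0.0015],"angular": [0,0,0],"hand": 0.0}
    - {"translation": [0,0,0.001],"angular": [0,0,0],"hand": 0.0}
    - {"translation": [0,0,0],"angular": [0,0,0],"hand": 0.0}

```text
time_s: 12.62
eef_pos: [0.4943, 0.3541, 0.1597]
eef_rot: [0.0, 0.707, 0.707, 0.001]
wrist_force: [-1.8, -0.5, 9.4]
opening: 0.524
```

```bash
python3 -c "
from h import *
delta([.494,.354,.1587],1.5708)
"
```

```text
t 12.625 pos [0.4943 0.3541 0.1597] yaw 1.5718 zaxis [ 1.4e-03  3.0e-04 -1.0e+00] F [-1.8 -0.5  9.4] tq [-0.1   0.17  0.05] open 0.524 q [ 0.43  0.32  1.59 -0.    1.23  0.43]
tool delta [-0.0001 -0.0003  0.001 ]
rotvec [ 0.0014 -0.0003  0.001 ]
```

9.4 N means about 6.4 mm pressed. A touch more, then start the anticlockwise turn.

Request:
apply_moves:
  plan:
    - {"translation": [0,0,0.0006],"angular": [0,0,0],"hand": 0.0}
    - {"translation": [0,0,0],"angular": [0,0,-0.08],"hand": 0.0}
    - {"translation": [0,0,0],"angular": [0,0,-0.1],"hand": 0.0}
    - {"translation": [0,0,0],"angular": [0,0,-0.1],"hand": 0.0}
    - {"translation": [0,0,0],"angular": [0,0,0],"hand": 0.0}

```text
time_s: 13.25
eef_pos: [0.4946, 0.3543, 0.1595]
eef_rot: [0.001, 0.601, 0.8, 0.001]
wrist_force: [-0.6, -0.4, 8.7]
opening: 0.527
```

```bash
python3 -c "
from h import *
delta([.4943,.3541,.159],1.5708)
w=snap('wrist','pics/w10.png')
"
```

```text
t 13.25 pos [0.4946 0.3543 0.1595] yaw 1.8529 zaxis [ 2.4e-03  8.0e-04 -1.0e+00] F [-0.6 -0.4  8.7] tq [-0.06  0.03  0.02] open 0.527 q [ 0.43  0.32  1.59 -0.    1.23  0.14]
tool delta [-0.0001 -0.0004  0.0005]
rotvec [ 0.0025 -0.0005  0.2821]
```

View pics/w10.png

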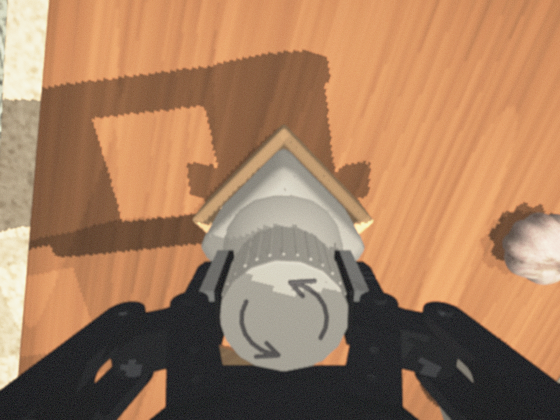

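The arrows stay put relative to the jaws while the caddy has rotated, so the cap is turning with the gripper. Continuing.

Request:
apply_moves:
  plan:
    - {"translation": [0,0,0.0005],"angular": [0,0,-0.11],"hand": 0.0}
    - {"translation": [0,0,0],"angular": [0,0,-0.11],"hand": 0.0}
    - {"translation": [0,0,0],"angular": [0,0,-0.11],"hand": 0.0}
    - {"translation": [0,0,0],"angular": [0,0,-0.11],"hand": 0.0}
    - {"translation": [0,0,0],"angular": [0,0,-0.11],"hand": 0.0}
    - {"translation": [0,0,0],"angular": [0,0,-0.11],"hand": 0.0}
    - {"translation": [0,0,0],"angular": [0,0,-0.11],"hand": 0.0}
    - {"translation": [0,0,0],"angular": [0,0,-0.11],"hand": 0.0}
    - {"translation": [0,0,0],"angular": [0,0,-0.11],"hand": 0.0}
    - {"translation": [0,0,0],"angular": [0,0,-0.11],"hand": 0.0}

```text
time_s: 14.55
eef_pos: [0.4946, 0.3544, 0.1591]
eef_rot: [0.001, 0.093, 0.996, 0.001]
wrist_force: [-1.5, 0.0, 9.0]
opening: 0.521
```

```bash
python3 -c "
from h import *
delta([.4943,.3541,.159],2.951)
w=snap('wrist','pics/w11.png')
"
```

```text
t 14.55 pos [0.4946 0.3544 0.1591] yaw 2.9554 zaxis [ 0.0024  0.0011 -1.    ] F [-1.5  0.   9. ] tq [ 0.05  0.16 -0.01] open 0.521 q [ 0.43  0.32  1.59 -0.    1.23 -0.96]
tool delta [ 0.0002 -0.0004  0.0001]
rotvec [0.0015 0.0022 0.0044]
```

View pics/w11.png

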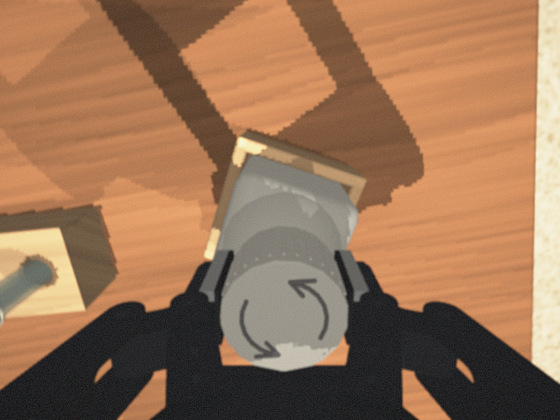

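Request:
apply_moves:
  plan:
    - {"translation": [0,0,-0.006],"angular": [0.001,0.001,0],"hand": 0.0}
    - {"translation": [0,0,-0.008],"angular": [0,0,0],"hand": 0.0}
    - {"translation": [0,0,-0.008],"angular": [0,0,0],"hand": 0.0}
    - {"translation": [0,0,0],"angular": [0,0,0],"hand": 0.0}

```text
time_s: 15.1
eef_pos: [0.4939, 0.3539, 0.18]
eef_rot: [-0.0, 0.095, 0.996, -0.0]
wrist_force: [0.8, 0.1, -1.2]
opening: 0.526
```

```bash
python3 -c "
from h import *
delta([.4943,.3541,.232],2.951)
"
```

```text
t 15.1 pos [0.4939 0.3539 0.18  ] yaw 2.9518 zaxis [-5.e-04 -8.e-04 -1.e+00] F [ 0.8  0.1 -1.2] tq [-0.03 -0.04  0.03] open 0.526 q [ 0.43  0.3   1.57 -0.    1.27 -0.95]
tool delta [-0.0003  0.0002 -0.052 ]
rotvec [-0.0009 -0.0004  0.0008]
```

No pull left, so the cap is free. Lifting to height.

Request:
apply_moves:
  plan:
    - {"translation": [0,0,-0.012],"angular": [0,0,0],"hand": 0.0}
    - {"translation": [0,0,-0.014],"angular": [0,0,0],"hand": 0.0}
    - {"translation": [0,0,-0.014],"angular": [0,0,0],"hand": 0.0}
    - {"translation": [0,0,-0.012],"angular": [0,0,0],"hand": 0.0}
    - {"translation": [0,0,0],"angular": [0,0,0],"hand": 0.0}
    - {"translation": [0,0,0],"angular": [0,0,0],"hand": 0.0}

```text
time_s: 15.85
eef_pos: [0.4937, 0.3538, 0.2314]
eef_rot: [-0.001, 0.095, 0.995, -0.001]
wrist_force: [-0.7, -0.7, -0.0]
opening: 0.519
```

```bash
python3 -c "
from h import *
delta([.4943,.3541,.232],2.951)
snap('scene','pics/s12.png');snap('side','pics/d12.png')
a=cv2.imread('pics/s12.png')[130:360,150:400]; b=cv2.imread('pics/d12.png')[130:360,200:390]
cv2.imwrite('pics/s12c.png',cv2.resize(np.hstack([a,b]),None,fx=1.8,fy=1.8,interpolation=cv2.INTER_CUBIC))
"
```

```text
t 15.85 pos [0.4937 0.3538 0.2314] yaw 2.9518 zaxis [-0.0013 -0.0011 -1.    ] F [-0.7 -0.7 -0. ] tq [0.   0.   0.05] open 0.519 q [ 0.43  0.25  1.52 -0.    1.37 -0.95]
tool delta [-0.0005  0.0004 -0.0006]
rotvec [-0.0014 -0.001   0.0008]
```

View pics/s12c.png

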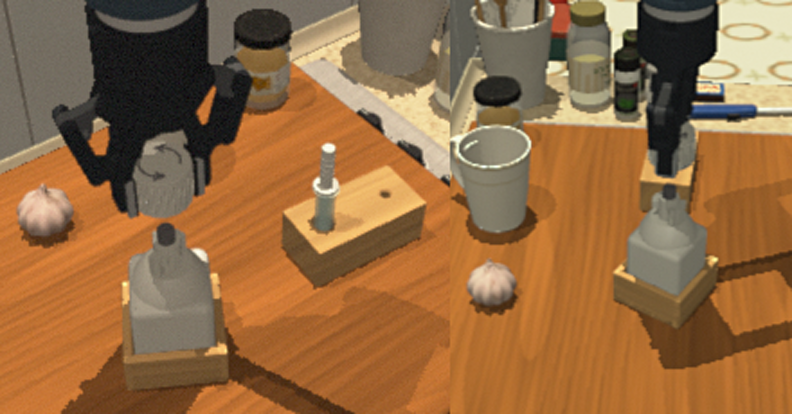

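The scene shows the cap level in the jaws, about 63 mm (cap centre) above the bared neck at crop (166,230). The rod is in the vial and the jar, mug and garlic haven't moved. Handing in.

```bash
python3 -c "
from h import *
print(ctrl.hand_in())"
```

```text
the job is handed in; nothing more can be done
None
```

The job is done and handed in at about 16 s of the 48 s allowed; `hand_in` reports no verdict.

- **Rod:** I moved it from the parking hole into the vial and pushed it down until it met 16 N at the height expected for full depth. After I let go, the collar was on the rim and the rod's top was where it should be in the image.
- **Cap:** I pressed it about 6–7 mm (around 9 N), turned it about 79° anticlockwise while pressed, and lifted it off with no pull left. It is still in the gripper, level to about 0.1°.
- **Height above the bottle:** the cap's centre is about 6.5 cm above the bottle's mouth, on its axis. I took "6 cm above the open bottle" to mean the cap's centre; its underside is about 4.8 cm above the mouth.
- **Last pictures:** the rod is still in the vial, and the jar, mug and garlic look unmoved.

Two readings disagreed along the way. The wrist camera and the fixed cameras differed by about 1.5 mm on positions, within calibration. The measured tool pose also wandered by a few millimetres and up to 0.5° while moving, so I checked again before each grasp. No check failed at the end.

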